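# Hang the hinged strap of a specimen clamp on its pin and hold it clear

### The job

Hang the loose strap on the specimen clamp: first drop the bright hinge pin end-down into the bore of the clamp's knuckle and let go of it, then lower the strap's knuckle over the standing pin so that the two knuckle holes line up and the clamp's stud comes up through the strap's open slot. The pad must not touch the polished specimen: finish while still holding the strap, level and still, with a gap of about 5 mm between the two knuckles, so that I can slip lens tissue under the pad and fit the nut. Leave the black dowel in its block and the other things on the bench where they are.

Things in the scene. Friction and masses are not known exactly. Their poses are not given: they have to be found in the camera images.
- clamp: hinged specimen clamp, fixed: grey base 220 x 76 x 12 mm; origin at the centre of its underside, x from the hinge end to the stud end, z up. Hinge end (x = -75): upright steel knuckle barrel, 30 mm across, top 48 mm above the bench; behind it a dark jamb block, 45 mm high. Middle: round nest with the specimen. Stud end (x = +75): dark post 30 x 34 mm, top at 52 mm, with the stud
- hinge_mouth (a point): centre of the mouth of the bore in the clamp's steel knuckle, on its top face, 48 mm above the bench; the bore is vertical, 11.6 mm wide and 35 mm deep. The point has the clamp's axes
- stud_top (a point): top of the clamp's upright threaded stud, 8 mm across, 86 mm above the bench (34 mm above its post), 150 mm from the bore's axis
- strap: loose aluminium strap, about 0.24 kg, lying on the bench; origin at its underside below the middle of its bar, x towards the slot, z up. Bar 26 mm wide (y), from z = 14 to 28 mm; grip it across at x = 0, near its centre of mass. Steel knuckle at x = -66: 30 mm across, z = 0 to 28 mm, 13 mm through hole. White pad, 20 mm across, at x = 9, down to z = 0. Fork at x = 66 to 100 mm, slot 13 mm wide
- strap_hole (a point): centre of the strap's knuckle hole, on its underside (at x = -66 mm, z = 0 of the strap)
- strap_slot (a point): middle of the strap's open slot at the place where the stud belongs (at x = +84 mm, z = 21 mm of the strap), 150 mm from the hole's axis
- hinge_pin: bright steel hinge pin, 10 mm across, 76 mm long, 45 g, both ends tapered over 3 to 5 mm; origin at the centre of its lower end, z along it. It stands in one of the two bores of the wooden pin block, 42 mm of it showing; in the clamp's bore 41 mm of it shows above the knuckle
- dowel: black dowel, 10 mm across, 62 mm long, of another job, standing in the other bore of the pin block, 50 mm from the pin; origin at its lower end
- pin_block: wooden pin block, fixed, 88 x 36 x 40 mm, two bores 11.5 mm wide and 34 mm deep at x = -25 and +25 mm; origin at the centre of its underside
- lens_tissue: white pack of lens tissue, 65 x 110 x 14 mm, lying near the front edge; origin at the centre of its underside
- screwdriver: red-handled screwdriver, 190 mm long, near the front edge; origin at the middle of its underside
- caliper: steel vernier caliper, 252 mm long, on the left; origin at the middle of its underside
- loupe: small silver stand loupe, 40 mm across, 36 mm high; origin at the centre of its underside
- oil_bottle: small black bottle, 28 mm across, 68 mm high, on the right; origin at the centre of its underside
- specimen: the specimen mount in the clamp's nest, fixed, 38 mm across, 18 mm high; origin at the centre of its underside; its polished top is 49 mm above the bench

How it is judged (in metres and radians):
On the way:
1. the hinge pin stands fully down in the bore of the clamp's knuckle, let go, before the strap comes on (horizontal distance between hinge_pin and hinge_mouth below 0.003 m and z of hinge_pin in the frame of hinge_mouth below -0.031 m and angle between hinge_pin's own z axis and vertical below 0.1 rad and contact force between the fingers and hinge_pin below 0.3 N and horizontal distance between strap_hole and hinge_mouth above 0.05 m), for 0.2 s.
At the end, for the whole second after the job is handed in: Pin down in the clamp's bore (31 mm or more, tilt < 0.1 rad). Strap held (over 2 N), still, level within 0.06 rad, its hole within 3.5 mm of the bore's axis, its knuckle 2 to 10 mm above the clamp's, its slot within 5 mm of the stud, pressing on the clamp with under 8 N (horizontal distance between hinge_pin and hinge_mouth below 0.003 m and z of hinge_pin in the frame of hinge_mouth below -0.031 m and angle between hinge_pin's own z axis and vertical below 0.1 rad and horizontal distance between strap_hole and hinge_mouth below 0.0035 m and z of strap_hole in the frame of hinge_mouth between 0.002 and 0.01 m and horizontal distance between strap_slot and stud_top below 0.005 m and angle between strap's own z axis and vertical below 0.06 rad and contact force between the fingers and strap above 2 N and contact force between strap and clamp below 8 N and linear speed of strap below 0.02 m/s); the arm keeps its last pose, push and grip.
It fails at once if the strap's pad touches down on the polished specimen (contact force between strap and specimen above 0.5 N).
It fails at once if the black dowel is taken out of its block (distance of dowel from where it was at the start of the episode above 0.015 m).
It fails at once if other things on the bench are pushed about (distance of any of lens_tissue, screwdriver, caliper, loupe, oil_bottle from where it was at the start of the episode above 0.02 m).
It also fails if it takes over 54 s, if anything falls off the work surface, if the arm or the gripper's body presses on something with over 40 N, if the wrist force passes 120 N, or if a joint passes its speed limit or range.

### The arm

A 6-joint arm with a two-finger parallel gripper is mounted at the origin on a cart in front of the work surface, level with it; the furniture and walls round the work are solid. World frame = base frame: x ahead of the robot, y to its left, z up, the work surface at z = 0. Lengths are in m, angles in degrees, forces in N, time in s.
With the tool pointing down it reaches from about 0.35 to 0.975 m from the base axis. Payload 4.9 kg.
Tool frame: the origin (TCP) lies between the finger pads; the fingertips stand 14 mm ahead of it and the grasp point (between the pads) lies 5 mm behind it (bot.tip_reach is the distance from the TCP to the fingertips, in m); z points along the fingers, y is the line along which they close (so a half turn about z gives the same grasp; the last joint's range is limited). The gripper opens to 85 mm and grips with 20 to 120 N. Pads are 22 mm wide; open, the fingers measure 114 mm over their backs; the gripper's body (76 mm by 85 mm) begins 54 mm behind the grasp point. The pads swing forward as they close: fully open they stand 13 mm farther back than shut.
Start: joints at [69.099, 3.019, 92.412, -0, 84.569, -6.818], TCP at [0.152, 0.606, 0.245] pointing down, gripper open.
Joint ranges: [-172.51, 172.51], [-57.92, 126.97], [3.15, 148.05], [-58.71, 238.71], [5.1, 150.11], [-179.66, 179.66]. Speed limits (degrees/s): [147.25, 147.25, 180, 180, 180, 180].

### API

Orientations are given as [roll, pitch, yaw] about the fixed x, y, z axes, in that order (R = Rz(yaw) Ry(pitch) Rx(roll)).
In Python, from rig import sensors, imaging, workorder, bot gives the robot as it stands.
- The arm moves only by the tool send_rows, never from a script. Its argument "increments" is a list of rows, each a list of 2 entries, a list of its own where there are three numbers: the shift along the tool's x, y, z in units of 500 mm (1.0 is 500 mm), then the turn, a rotation vector about the tool's x, y, z in units of 1.5 rad (1.0 is 1.5 rad). A call has 1 to 5 rows; each row shifts and turns the commanded pose from where the row before left it, along the tool's axes as they then stand; what a row does not reach is not made up. A row lasts 1/10 s, in which the tool goes at most 50 mm and 8.59 degrees, less where a joint would pass 70% of its speed; a pose out of reach is approached as far as the arm can. A call with a number of a shift or a turn outside -1 to 1 is refused whole. A call with a gripper value outside its range is refused whole. "hand" is the finger opening in mm, from 0 to 85.4, set as the call begins (left out, the last holds). The fingers move at their own pace and stop on an object; "grip_force" is the grip in N (left out, the last holds). Time passes only in rows, so rows that do not move let the fingers close. It gives the time, the measured TCP pose, the force, the opening and the grip force at its end, in the units of the state.
- sensors.sense(): the state, without advancing time (a new reading comes with each control period).
- imaging.camera(name): name is "scene" or "side" or "wrist"; returns a dict with "color" (480x640x3 uint8, red, green, blue), "K" (3x3 intrinsics, pixels), "k1" (the pictures are not rectified: a ray, as slopes to the right and down, at radius r is drawn at 1 + k1 r^2 times it, then the intrinsics apply), "origin" and "rotation" of the camera in the world. Camera axes: x right, y up, looking along -z (the intrinsics and any distortion apply to the point x, -y, -z); pixel columns grow to the right and rows downward; lengths in m; the calibration is good to about 2 mm. A picture is of the moment at which its call begins. There is no depth.
- workorder.job_done(): hands the job in; it is judged then, once.
The state is a dict: "time": time; "q": joint angles; "joint_vel": joint speeds; "effort": joint torques, N m; "position": TCP position; "ee_rot": TCP orientation; "force": force on the tool from outside, world axes, zero at the start; "moment": the same for the moment, N m; "opening": finger opening in m; "gripper_force": force on a finger pad.
Only numpy, scipy, OpenCV 4.12 (cv2) and the standard library are available. Lean on these libraries where they do the work, as an engineer would, in place of code of your own. Each camera call takes 0.05 s, during which the arm holds its last target. There are 200 camera calls.

## Working session

There is one attempt and no reset: what is moved stays moved. The work goes in short steps, Python scripts to look and compute and a tool call to move; the robot and the scene stay as the last step left them, time stands still between calls to the robot, and variables do not carry over. Pictures are saved under pics/ and viewed, at most 10 in all, crops included, and the job is handed in when it is done.

Besides the shell and the picture viewer there is one more tool, called after "Request:" by a JSON object that holds its "fn" and its "kwargs", one argument or row to a line. send_rows: Moves the arm, as the interface text tells. Its arguments: {"type":"object","properties":{"increments":{"type":"array","items":{"type":"array"}},"hand":{"type":"number"},"grip_force":{"type":"number"}},"required":["increments"]}

```bash
ls; mkdir -p pics; cat > h.py <<'E'
import numpy as np, cv2
from rig import sensors, imaging, workorder, bot
def shot(n,f):
    c=imaging.camera(n); np.savez(f'pics/{f}.npz',**{k:np.array(v) for k,v in c.items()})
    cv2.imwrite(f'pics/{f}.png',c['color'][:,:,::-1]); return c
def load(f): return dict(np.load(f'pics/{f}.npz'))
def ray(c,u,v):
    K=np.array(c['K']);k=float(c['k1']); d=np.array([[k*0,0]])
    s=cv2.undistortPointsIter(np.array([[[u,v]]],float),K,np.array([k,0,0,0.]),None,None,(3,100,1e-12))[0,0]
    return np.array(c['origin']),np.array(c['rotation'])@np.array([s[0],-s[1],-1])
def onz(c,u,v,z):
    o,d=ray(c,u,v); return o+d*(z-o[2])/d[2]
def proj(c,p):
    q=np.array(c['rotation']).T@(np.array(p)-np.array(c['origin'])); s=np.array([q[0],-q[1]])/-q[2]
    s=s*(1+float(c['k1'])*(s@s)); K=np.array(c['K']); return K[:2,:2]@s+K[:2,2]
def tri(*ps):
    A=np.zeros((3,3));b=np.zeros(3)
    for c,u,v in ps:
        o,d=ray(c,u,v); d=d/np.linalg.norm(d); M=np.eye(3)-np.outer(d,d); A+=M;b+=M@o
    return np.linalg.solve(A,b)
E
python3 - <<'E'
from h import *
for n in ['scene','side','wrist']:
    c=shot(n,n+'0'); print(n,c['origin'],c['k1'],c['K'][0],c['rotation'])
print(sensors.sense())
E
```

```text
pics
scene [-0.2434352  -0.77893201  0.8694483 ] 0.062272597365935815 [563.78969945   0.         325.7970442 ] [ 54.40753496  -1.32461951 -41.57996584]
side [0.62452487 0.69143326 1.01741223] -0.09638463315610381 [456.61574125   0.         324.64550989] [ 35.58623106   0.3052991  171.54339565]
wrist [0.07662125 0.62511677 0.37314646] -0.06389022189475282 [332.71885827   0.         320.5037877 ] [-17.64860983   0.12850714  75.93267255]
{'time': 0.15, 'q': array([ 6.90981037e+01,  3.05006702e+00,  9.24736578e+01,  2.99880116e-04,
        8.45692378e+01, -6.81759315e+00]), 'joint_vel': array([-0.00448539, -0.05013858, -0.30932893,  0.02169778, -0.06648872,
       -0.06248362]), 'effort': array([ 2.12573441e-04, -3.94246674e+01, -3.70720160e+01, -1.55338453e-04,
        4.69964099e-03,  9.19091789e-07]), 'position': array([0.15191879, 0.6057781 , 0.24433301]), 'ee_rot': array([-1.79907730e+02, -1.13318580e-02,  1.65915659e+02]), 'force': array([ 0.31117917, -0.1526481 , -0.66276597]), 'moment': array([-0.02111555, -0.00839084,  0.00895657]), 'gripper_force': 0.0, 'opening': 0.08513141794265895}
```

```bash
python3 - <<'E'
s=open('h.py').read()
s=s.replace("np.array(c['rotation'])","rot(c)")+'''
from scipy.spatial.transform import Rotation as Ro
def rot(c): return Ro.from_euler('xyz',c['rotation'],degrees=True).as_matrix()
'''
open('h.py','w').write(s.replace(" d=np.array([[k*0,0]])",""))
E
python3 -c "
from h import *
c=load('scene0');p=[.5,.1,.05];print(proj(c,p),onz(c,*proj(c,p),.05))"
```

```text
[307.37661964 239.04568135] [0.5  0.1  0.05]
```

View pics/scene0.png

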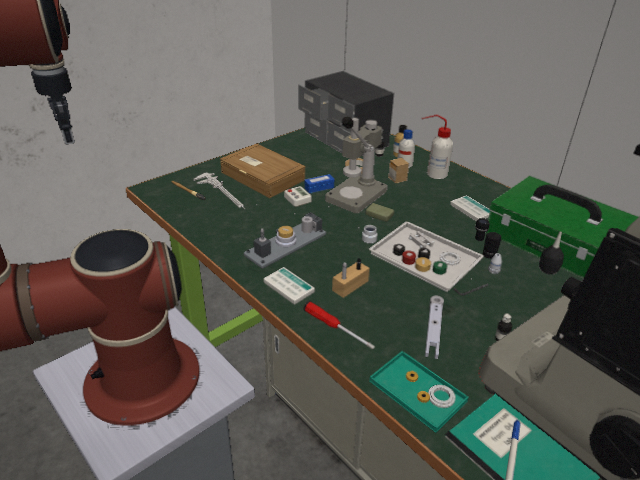

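View pics/side0.png

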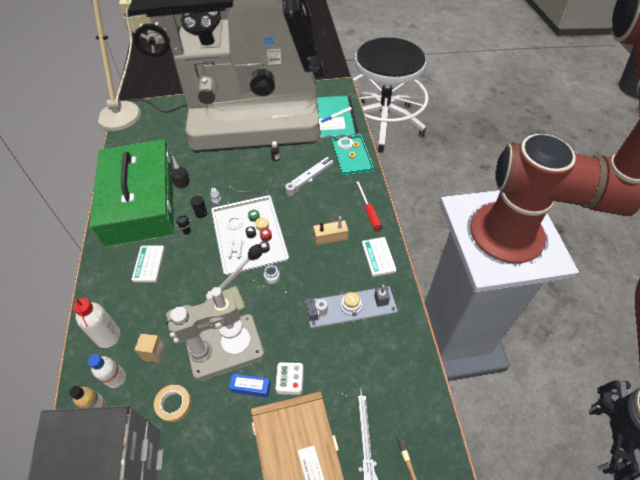

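```bash
python3 - <<'E'
from h import *
a=cv2.imread('pics/scene0.png');b=cv2.imread('pics/side0.png')
R=lambda i,x,y:cv2.resize(i[y:y+75,x:x+100],(400,300),interpolation=cv2.INTER_CUBIC)
m=np.vstack([np.hstack([R(a,240,205),R(a,320,250)]),np.hstack([R(b,300,265),R(b,285,150)])])
cv2.imwrite('pics/m0.png',m)
R=lambda i,x,y:cv2.resize(i[y:y+75,x:x+100],(400,300),interpolation=cv2.INTER_CUBIC)
m=np.hstack([R(a,385,290),R(b,290,205)])
cv2.imwrite('pics/m1.png',m)
E
```

```text
(no output)
```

View pics/m0.png

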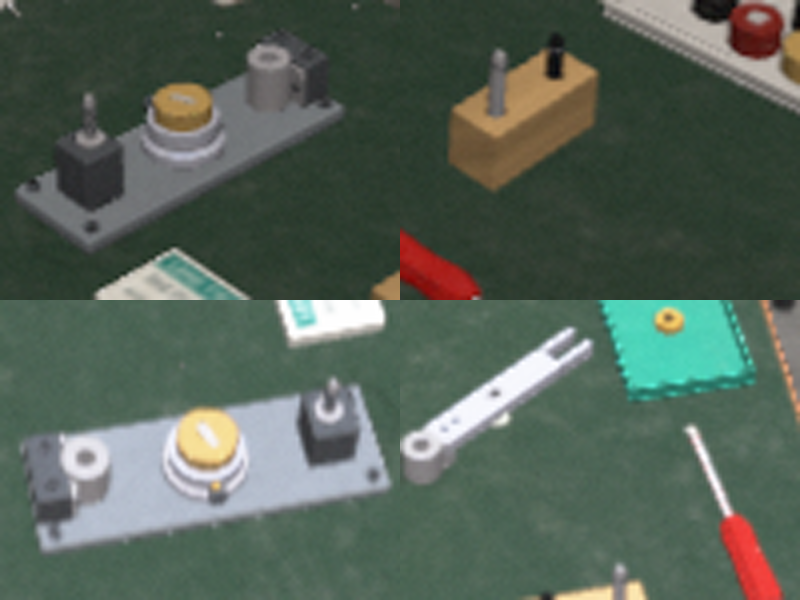

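View pics/m1.png

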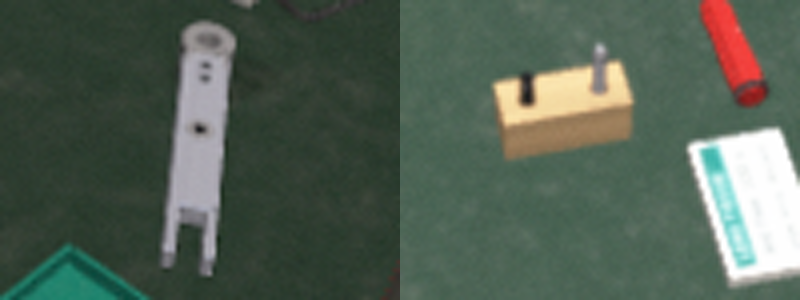

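```bash
python3 - <<'E'
from h import *
a=load('scene0');b=load('side0')
P={'knuckle':((307.2,218.3),(321.8,304.3),.048),'stud':((262.3,228.5),(383.3,285.5),.086),'pin':((344.5,262.8),(339.8,216.3),.082),
'dowel':((359,259),(321.5,223.8),.068),'sk':((437.3,299.5),(290,185.8),.028),'fork':((431.8,356.5),(330,159.5),.028)}
for n,(p,q,z) in P.items(): print(n,np.round(tri((a,*p),(b,*q)),4),onz(a,*p,z).round(4),onz(b,*q,z).round(4))
s=sensors.sense();c=load('wrist0')
T=Ro.from_euler('xyz',s['ee_rot'],degrees=True).as_matrix()
print(T.T@(np.array(c['origin'])-s['position']), (T.T@rot(c)).round(3))
print(bot.__dict__ if hasattr(bot,'__dict__') else dir(bot))
E
```

```text
knuckle [0.5601 0.1731 0.0497] [0.5624 0.1749 0.048 ] [0.5595 0.1726 0.048 ]
stud [0.411  0.1655 0.0863] [0.4111 0.166  0.086 ] [0.411  0.1653 0.086 ]
pin [ 0.4764 -0.0606  0.0826] [ 0.4759 -0.0598  0.082 ] [ 0.4771 -0.0617  0.082 ]
dowel [ 0.5268 -0.0565  0.066 ] [ 0.5248 -0.0582  0.068 ] [ 0.5271 -0.055   0.068 ]
sk [ 0.5943 -0.2423  0.0277] [ 0.5938 -0.2424  0.028 ] [ 0.5945 -0.2422  0.028 ]
fork [ 0.4585 -0.3411  0.0201] [ 0.4508 -0.3449  0.028 ] [ 0.4606 -0.3339  0.028 ]
[ 0.07776552  0.00022625 -0.1287986 ] [[ 0.     0.953  0.303]
 [ 1.    -0.     0.001]
 [ 0.001  0.303 -0.953]]
{}
```

```bash
cat >> h.py <<'E'
def go(p,yaw=None):
    s=sensors.sense(); T=Ro.from_euler('xyz',s['ee_rot'],degrees=True)
    d=T.inv().apply(np.array(p)-s['position']); print('t',s['time'],'pos',s['position'].round(4),'rot',s['ee_rot'].round(2),'F',s['force'].round(1),'op',round(s['opening'],4),'gf',s['gripper_force'])
    print('dtool mm',(d*1e3).round(1),'units',(d/.5).round(4))
    if yaw is not None:
        R=Ro.from_euler('xyz',[180,0,yaw],degrees=True); w=(T.inv()*R).as_rotvec(); print('turn units',(w/1.5).round(4))
E
python3 -c "
from h import *
go([.4765,-.0607,.2],180)"
```

```text
t 0.15 pos [0.1519 0.6058 0.2443] rot [-1.7991e+02 -1.0000e-02  1.6592e+02] F [ 0.3 -0.2 -0.7] op 0.0851 gf 0.0
dtool mm [-477.  -567.4   45.2] units [-0.954  -1.1348  0.0903]
turn units [-0.0011 -0.0003 -0.1639]
```

Request:
{"fn": "send_rows", "kwargs": {
  "increments": [
    [[-0.0636,-0.0757,0.006],[0,0,0]],
    [[-0.0636,-0.0757,0.006],[0,0,0]],
    [[-0.0636,-0.0757,0.006],[0,0,0]],
    [[-0.0636,-0.0757,0.006],[0,0,0]],
    [[-0.0636,-0.0757,0.006],[0,0,0]]
  ],
  "hand": 40,
  "grip_force": 40
}}

```text
time: 0.65
position: [0.2605, 0.3821, 0.2298]
ee_rot: [-180.0, 0.0, 166.0]
force: [0.7, 0.5, 0.6]
opening: 0.0399
gripper_force: 0.0
```

Request:
{"fn": "send_rows", "kwargs": {
  "increments": [
    [[-0.0636,-0.0757,0.006],[0,0,0]],
    [[-0.0636,-0.0757,0.006],[0,0,0]],
    [[-0.0636,-0.0757,0.006],[0,0,0]],
    [[-0.0636,-0.0757,0.006],[0,0,0]],
    [[-0.0636,-0.0757,0.006],[0,0,0]]
  ]
}}

```text
time: 1.15
position: [0.3687, 0.1598, 0.2151]
ee_rot: [180.0, 0.0, 165.9]
force: [0.9, -0.1, 0.1]
opening: 0.0402
gripper_force: 0.0
```

Request:
{"fn": "send_rows", "kwargs": {
  "increments": [
    [[-0.0636,-0.0757,0.006],[0,0,0]],
    [[-0.0636,-0.0757,0.006],[0,0,0]],
    [[-0.0636,-0.0757,0.006],[0,0,0]],
    [[-0.0636,-0.0757,0.006],[0,0,0]],
    [[-0.0636,-0.0757,0.006],[0,0,0]]
  ]
}}

```text
time: 1.65
position: [0.4769, -0.0627, 0.2001]
ee_rot: [180.0, 0.0, 165.9]
force: [0.7, 1.2, 0.3]
opening: 0.0401
gripper_force: 0.0
```

Request:
{"fn": "send_rows", "kwargs": {
  "increments": [
    [[0,0,0],[0,0,-0.082]],
    [[0,0,0],[0,0,-0.082]],
    [[0,0,0],[0,0,0]]
  ]
}}

```text
time: 1.95
position: [0.4764, -0.061, 0.1998]
ee_rot: [180.0, -0.1, 179.9]
force: [-1.0, 0.3, 0.8]
opening: 0.0401
gripper_force: 0.0
```

```bash
python3 - <<'E'
from h import *
go([.4765,-.0607,.2],180)
c=shot('wrist','w1'); print(proj(c,[.4765,-.0607,.082]),proj(c,[.5265,-.057,.068]))
E
```

```text
t 1.95 pos [ 0.4764 -0.061   0.1998] rot [ 1.7998e+02 -6.0000e-02  1.7994e+02] F [-1.   0.3  0.8] op 0.0401 gf 0.0
dtool mm [-0.1  0.3 -0.2] units [-0.0002  0.0006 -0.0004]
turn units [ 0.0002 -0.0007 -0.0008]
[320.58887039 236.91788362] [324.9063978  287.22599301]
```

View pics/w1.png

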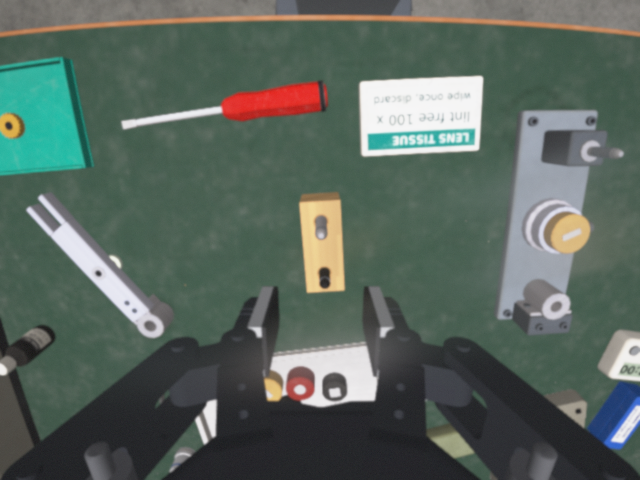

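Request:
{"fn": "send_rows", "kwargs": {
  "increments": [
    [[0,0,0.09],[0,0,0]],
    [[0,0,0.09],[0,0,0]],
    [[0,0,0.08],[0,0,0]],
    [[0,0,0.008],[0,0,0]],
    [[0,0,0],[0,0,0]]
  ]
}}

```text
time: 2.5
position: [0.4759, -0.06, 0.0659]
ee_rot: [180.0, -0.1, 180.0]
force: [0.2, -0.3, -0.1]
opening: 0.04
gripper_force: 0.0
```

Request:
{"fn": "send_rows", "kwargs": {
  "increments": [
    [[0,0,0],[0,0,0]],
    [[0,0,0],[0,0,0]],
    [[0,0,0],[0,0,0]],
    [[0,0,0],[0,0,0]],
    [[0,0,0],[0,0,0]]
  ],
  "hand": 0
}}

```text
time: 3.0
position: [0.4787, -0.061, 0.0691]
ee_rot: [-179.9, 0.3, 180.0]
force: [0.1, -0.3, 7.2]
opening: 0.0085
gripper_force: 39.3
```

Request:
{"fn": "send_rows", "kwargs": {
  "increments": [
    [[0,0,0],[0,0,0]],
    [[0,0,0],[0,0,0]],
    [[0,0,-0.02],[0,0,0]],
    [[0,0,-0.02],[0,0,0]],
    [[0,0,-0.04],[0,0,0]]
  ]
}}

```text
time: 3.5
position: [0.4761, -0.0605, 0.1063]
ee_rot: [180.0, -0.1, -180.0]
force: [-0.1, -0.5, 0.0]
opening: 0.0085
gripper_force: 39.3
```

Request:
{"fn": "send_rows", "kwargs": {
  "increments": [
    [[0,0,-0.06],[0,0,0]],
    [[0,0,-0.06],[0,0,0]],
    [[0,0,-0.06],[0,0,0]],
    [[0,0,0],[0,0,0]],
    [[0,0,0],[0,0,0]]
  ]
}}

```text
time: 4.0
position: [0.4766, -0.0606, 0.1973]
ee_rot: [-180.0, 0.1, -180.0]
force: [0.1, -0.8, -2.0]
opening: 0.0082
gripper_force: 39.3
```

```bash
python3 - <<'E'
from h import *
go([.56,.173,.2],180)
c=shot('wrist','w2');a=shot('scene','s2');b=shot('side','d2')
w=cv2.imread('pics/w2.png')[200:440,200:440]
R=lambda i,uv:cv2.resize(i[int(uv[1])-50:int(uv[1])+50,int(uv[0])-50:int(uv[0])+50],(400,400),interpolation=cv2.INTER_CUBIC)
p=sensors.sense()['position']
for cc in (a,b): print(proj(cc,p).round(1))
m=np.hstack([R(a['color'],proj(a,p)),R(b['color'],proj(b,p))])[:,:,::-1]
cv2.imwrite('pics/m2.png',m)
E
```

```text
t 4.0 pos [ 0.4766 -0.0606  0.1973] rot [-1.7997e+02  7.0000e-02 -1.7999e+02] F [ 0.1 -0.8 -2. ] op 0.0082 gf 39.28118743293453
dtool mm [-83.4 233.6  -2.8] units [-0.1668  0.4672 -0.0055]
turn units [-0.0003  0.0008  0.0001]
[346.7 221.9]
[341.5 187.5]
```

View pics/m2.png

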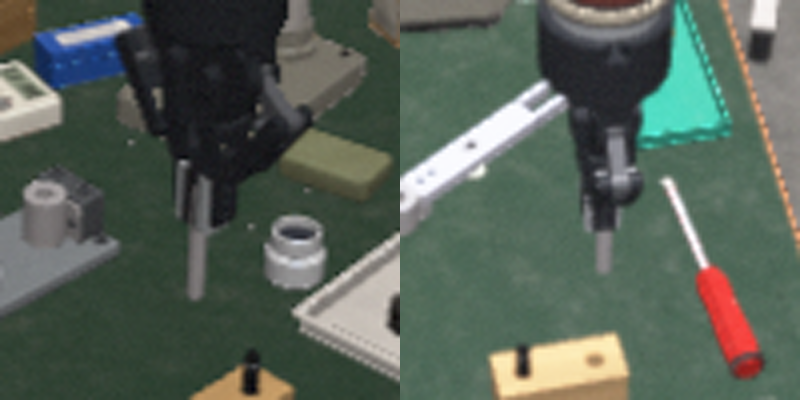

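View pics/w2.png

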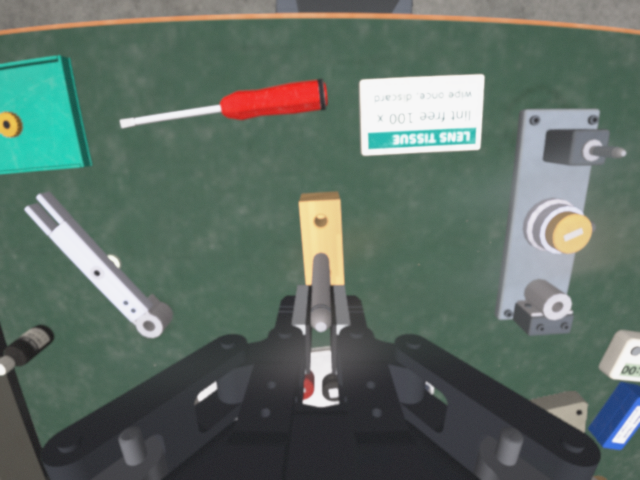

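```bash
python3 - <<'E'
from h import *
a=load('s2');b=load('d2');c=load('w2')
p=sensors.sense()['position']
bt=tri((a,344.75,245),(b,342,204.3));print('bottom',bt,p)
for z in (.137,.145,.16,.18,.213): print(z,*(proj(k,[p[0],p[1],z]).round(1) for k in (a,b,c)))
# axis of the pin in the wrist view by column centroid of bright pixels
g=cv2.cvtColor(c['color'],cv2.COLOR_RGB2GRAY)
for v in range(250,335,8):
    r=g[v,300:342].astype(int);print(v,r[::1].tolist() if v in(266,) else '', (300+np.where(np.abs(np.diff(r))>18)[0]).tolist())
# knuckle hole in the wrist view
for (n,u,v,z) in (('kn',555,305,.048),('stud',617,153,.086)): print(n,onz(c,u,v,z))
E
```

```text
bottom [ 0.4733915  -0.05935615  0.13288847] [ 0.47542031 -0.06024559  0.19445468]
0.137 [345.5 243.4] [341. 203.] [320.8 262.9]
0.145 [345.7 240.5] [341.1 200.9] [320.8 268. ]
0.16 [346.  234.9] [341.2 196.9] [320.8 278.7]
0.18 [346.4 227.4] [341.4 191.5] [320.8 295.9]
0.213 [347.1 214.7] [341.7 182.2] [320.8 335. ]
250  [301, 302, 303]
258  [301, 302, 303, 312, 313, 327, 328]
266 [106, 106, 111, 136, 182, 213, 220, 221, 221, 220, 219, 211, 185, 155, 140, 137, 136, 135, 132, 130, 129, 126, 126, 123, 122, 119, 117, 117, 129, 167, 200, 214, 213, 214, 210, 212, 212, 213, 215, 219, 219, 217] [302, 303, 304, 311, 312, 328, 329]
274  [303, 304, 311, 312, 328, 329, 330]
282  [304, 305, 310, 311, 329, 330]
290  [307, 308, 310, 311, 312, 329, 332, 333]
298  [306, 307, 310, 311, 329, 330, 333, 334]
306  [305, 306, 307, 309, 310, 311, 330, 334, 335]
314  [305, 306, 309, 310, 330, 331, 334, 335]
322  [304, 305, 309, 310, 311, 330, 335, 336]
330  [300, 301, 302, 304, 305, 306, 315, 316, 317, 324, 325, 334, 335, 336, 338, 339, 340]
kn [0.55655409 0.16853727 0.048     ]
stud [0.40933461 0.15987243 0.086     ]
```

Request:
{"fn": "send_rows", "kwargs": {
  "increments": [
    [[-0.033,0.093,0],[0,0,0]],
    [[-0.033,0.093,0],[0,0,0]],
    [[-0.033,0.093,0],[0,0,0]],
    [[-0.033,0.093,0],[0,0,0]],
    [[-0.033,0.093,0],[0,0,0]]
  ]
}}

```text
time: 4.65
position: [0.5584, 0.1738, 0.1943]
ee_rot: [-180.0, -0.2, -180.0]
force: [1.0, -0.3, -0.3]
opening: 0.0083
gripper_force: 39.3
```

Request:
{"fn": "send_rows", "kwargs": {
  "increments": [
    [[0,0,0.06],[0,0,0]],
    [[0,0,0.06],[0,0,0]],
    [[0,0,0],[0,0,0]],
    [[0,0,0],[0,0,0]]
  ]
}}

```text
time: 5.05
position: [0.5579, 0.1717, 0.1347]
ee_rot: [-180.0, -0.2, -180.0]
force: [-0.1, 0.1, -0.2]
opening: 0.0084
gripper_force: 39.4
```

```bash
python3 - <<'E'
from h import *
go([.56,.173,.137],180)
c=shot('wrist','w3');a=shot('scene','s3');b=shot('side','d3')
R=lambda i,uv:cv2.resize(i[int(uv[1])-20:int(uv[1])+30,int(uv[0])-25:int(uv[0])+25],(400,400),interpolation=cv2.INTER_CUBIC)
m=np.hstack([R(a['color'],(307,212)),R(b['color'],(322,299))])[:,:,::-1]
w=np.array(c['color'])[150:350,220:420]
cv2.imwrite('pics/m3.png',m);cv2.imwrite('pics/w3c.png',cv2.resize(w,(600,600),interpolation=cv2.INTER_CUBIC)[:,:,::-1])
E
```

```text
t 5.05 pos [0.5579 0.1717 0.1347] rot [-179.96   -0.21 -179.99] F [-0.1  0.1 -0.2] op 0.0084 gf 39.381336800870486
dtool mm [-2.1  1.3 -2.3] units [-0.0042  0.0026 -0.0045]
turn units [-0.0004 -0.0025  0.0001]
```

View pics/m3.png

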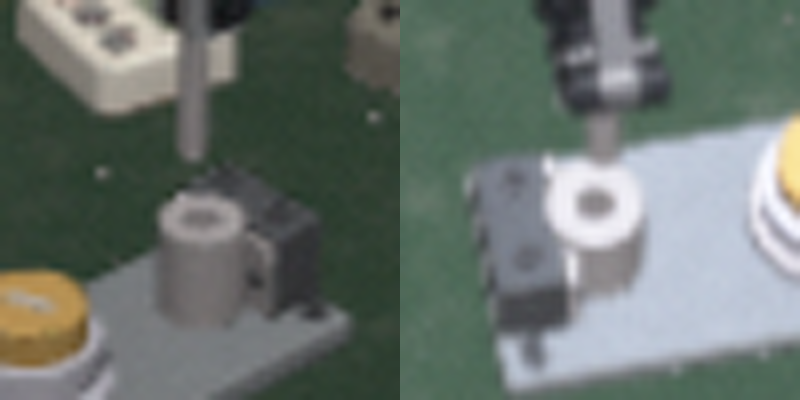

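```bash
python3 - <<'E'
from h import *
a=load('s3');b=load('d3')
x=tri((a,305.75,211),(b,322.5,299));y=tri((a,307.4,219),(b,321.6,304.4));print(x,y,y-x)
print(onz(a,305.75,211.0,x[2]),onz(a,307.4,219,.048),onz(b,322.5,299,x[2]),onz(b,321.6,304.4,.048))
E
```

```text
[0.55699258 0.17338496 0.07408929] [0.56038596 0.17240191 0.04776559] [ 0.00339339 -0.00098304 -0.0263237 ]
[0.55619436 0.17357078 0.07408929] [0.5606454  0.17200927 0.048     ] [0.5576096  0.17290498 0.07408929] [0.56001985 0.17282213 0.048     ]
```

View pics/w3c.png

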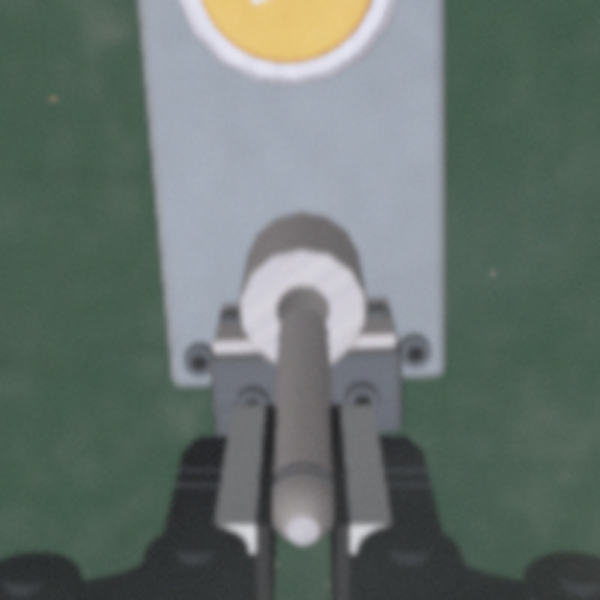

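```bash
python3 - <<'E'
from h import *
c=load('w3'); print(onz(c,321,252.5,.048), c['origin'], sensors.sense()['position'])
g=cv2.cvtColor(c['color'],cv2.COLOR_RGB2GRAY)
print(g[225:275,321].tolist()); print(g[252,290:350].tolist())
for x in (.555,.557,.559): print(x,proj(c,[x,.1722,.074]))
E
```

```text
[0.55928106 0.17218396 0.048     ] [0.48068931 0.17198949 0.26398534] [0.56013509 0.1717853  0.13823752]
[110, 110, 111, 111, 110, 111, 115, 133, 161, 188, 202, 205, 205, 205, 208, 211, 212, 212, 207, 193, 168, 139, 123, 117, 118, 117, 116, 118, 115, 114, 112, 113, 113, 112, 112, 112, 113, 112, 112, 112, 114, 111, 111, 112, 111, 112, 111, 111, 112, 111]
[167, 166, 162, 151, 132, 119, 113, 113, 116, 135, 173, 197, 206, 209, 210, 211, 212, 212, 211, 209, 206, 189, 152, 117, 105, 106, 108, 110, 112, 113, 115, 118, 118, 119, 120, 121, 123, 124, 132, 162, 191, 205, 207, 208, 207, 208, 208, 207, 206, 205, 194, 162, 120, 93, 86, 85, 83, 88, 96, 117]
0.555 [321.05765864 260.46028284]
0.557 [321.05485068 263.50027747]
0.559 [321.05205382 266.52164606]
```

Request:
{"fn": "send_rows", "kwargs": {
  "increments": [
    [[-0.006,0,0],[0,0,0]],
    [[0,0,0.02],[0,0,0]],
    [[0,0,0.02],[0,0,0]],
    [[0,0,0],[0,0,0]],
    [[0,0,0],[0,0,0]]
  ]
}}

```text
time: 5.7
position: [0.5614, 0.1718, 0.1153]
ee_rot: [-180.0, -0.1, -180.0]
force: [-0.2, -0.2, -0.6]
opening: 0.0084
gripper_force: 39.4
```

```bash
python3 - <<'E'
from h import *
go([.562,.172,.117],180)
c=shot('wrist','w4');a=shot('scene','s4');b=shot('side','d4')
R=lambda i,uv:cv2.resize(i[int(uv[1])-20:int(uv[1])+30,int(uv[0])-25:int(uv[0])+25],(400,400),interpolation=cv2.INTER_CUBIC)
w=cv2.resize(np.array(c['color'])[215:290,270:370],(533,400),interpolation=cv2.INTER_CUBIC)[:,66:466]
m=np.hstack([R(a['color'],(307,212)),R(b['color'],(322,299))])[:,:,::-1]
m=np.vstack([cv2.resize(m,(600,300)),cv2.resize(w[:,:,::-1],(300,300)).repeat(1,0) @ np.eye(3) if 0 else np.hstack([cv2.resize(w[:,:,::-1],(300,300))]*2)])
cv2.imwrite('pics/m4.png',m)
E
```

```text
t 5.7 pos [0.5614 0.1718 0.1153] rot [-1.7998e+02 -1.0000e-01 -1.7999e+02] F [-0.2 -0.2 -0.6] op 0.0084 gf 39.37521022337023
dtool mm [-0.6  0.2 -1.7] units [-0.0012  0.0003 -0.0034]
turn units [-0.0002 -0.0012  0.0001]
```

View pics/m4.png

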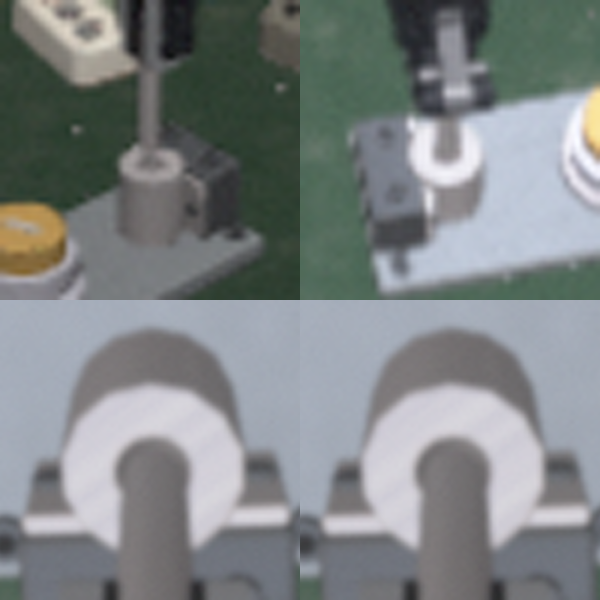

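Request:
{"fn": "send_rows", "kwargs": {
  "increments": [
    [[0,0,0.01],[0,0,0]],
    [[0,0,0.01],[0,0,0]],
    [[0,0,0.006],[0,0,0]],
    [[0,0,0],[0,0,0]]
  ]
}}

```text
time: 6.25
position: [0.562, 0.1718, 0.1027]
ee_rot: [-180.0, -0.0, -180.0]
force: [1.2, 0.3, -1.4]
opening: 0.0085
gripper_force: 39.2
```

Request:
{"fn": "send_rows", "kwargs": {
  "increments": [
    [[0,0,0.012],[0,0,0]],
    [[0,0,0.012],[0,0,0]],
    [[0,0,0],[0,0,0]]
  ]
}}

```text
time: 6.55
position: [0.5619, 0.1718, 0.0902]
ee_rot: [-180.0, -0.0, -180.0]
force: [3.8, -0.6, -2.9]
opening: 0.0081
gripper_force: 39.2
```

Request:
{"fn": "send_rows", "kwargs": {
  "increments": [
    [[-0.001,0,0.01],[0,0,0]],
    [[0,0,0.01],[0,0,0]],
    [[0,0,0.006],[0,0,0]],
    [[0,0,0],[0,0,0]]
  ]
}}

```text
time: 6.95
position: [0.5623, 0.1718, 0.0776]
ee_rot: [-180.0, -0.0, -180.0]
force: [1.3, -1.2, -2.2]
opening: 0.0085
gripper_force: 39.3
```

Request:
{"fn": "send_rows", "kwargs": {
  "increments": [
    [[0,0,0.005],[0,0,0]],
    [[0,0,0.003],[0,0,0]],
    [[0,0,0],[0,0,0]]
  ]
}}

```text
time: 7.25
position: [0.5631, 0.172, 0.0761]
ee_rot: [-180.0, 0.0, -180.0]
force: [-2.6, -3.3, 8.0]
opening: 0.0085
gripper_force: 40.3
```

Request:
{"fn": "send_rows", "kwargs": {
  "increments": [
    [[0,0,0],[0,0,0]],
    [[0,0,0],[0,0,0]],
    [[0,0,0],[0,0,0]],
    [[0,0,0],[0,0,0]],
    [[0,0,0],[0,0,0]]
  ],
  "hand": 40
}}

```text
time: 7.75
position: [0.5623, 0.172, 0.074]
ee_rot: [180.0, -0.0, -180.0]
force: [0.6, -0.0, 0.2]
opening: 0.04
gripper_force: 0.0
```

Request:
{"fn": "send_rows", "kwargs": {
  "increments": [
    [[0,0,-0.06],[0,0,0]],
    [[0,0,-0.08],[0,0,0]],
    [[0,0,-0.1],[0,0,0]],
    [[0,0,0],[0,0,0]]
  ]
}}

```text
time: 8.15
position: [0.567, 0.1728, 0.2036]
ee_rot: [179.8, 0.9, -180.0]
force: [1.1, 1.2, 1.6]
opening: 0.04
gripper_force: 0.0
```

```bash
python3 - <<'E'
from h import *
go([.5397,-.2805,.2],-145)
a=shot('scene','s5');b=shot('side','d5');c=shot('wrist','w5')
k=np.array([.5603,.1725])
for n,cc,pre in(('s',a,load('scene0')),('d',b,load('side0'))):
    # new pin pixels: change against the first picture near the knuckle
    q0=proj(cc,[*k,.089]);q1=proj(cc,[*k,.05]);
    df=cv2.absdiff(cc['color'],pre['color']).max(2)
    x0=int(q0[0])-12;y0=int(q0[1])-14;m=df[y0:int(q1[1])+4,x0:x0+24]>30
    print(n,q0.round(1),q1.round(1))
    for r in range(m.shape[0]):
        i=np.where(m[r])[0]; print(y0+r, (x0+i.min(),x0+i.max()) if len(i) else '-',end='; ')
    print()
print(proj(c,[*k,.089]),proj(c,[*k,.048]))
g=cv2.cvtColor(c['color'],cv2.COLOR_RGB2GRAY)
q=proj(c,[*k,.089]);u,v=map(int,q.round());print(u,v);print(g[v,u-20:u+21].tolist());print(g[v-45:v+16,u].tolist())
E
```

```text
t 8.15 pos [0.567  0.1728 0.2036] rot [ 179.85    0.86 -179.98] F [1.1 1.2 1.6] op 0.04 gf 0.0
dtool mm [  27.5 -453.3    2. ] units [ 0.055  -0.9067  0.004 ]
turn units [-0.0013  0.0102 -0.407 ]
s [307.2 205.8] [307.2 218.3]
191 -; 192 -; 193 -; 194 -; 195 -; 196 -; 197 -; 198 -; 199 -; 200 -; 201 -; 202 -; 203 -; 204 -; 205 (np.int64(306), np.int64(307)); 206 (np.int64(306), np.int64(308)); 207 (np.int64(306), np.int64(308)); 208 (np.int64(306), np.int64(308)); 209 (np.int64(306), np.int64(308)); 210 (np.int64(306), np.int64(308)); 211 (np.int64(306), np.int64(308)); 212 (np.int64(306), np.int64(309)); 213 (np.int64(306), np.int64(308)); 214 (np.int64(307), np.int64(308)); 215 (np.int64(306), np.int64(307)); 216 -; 217 (np.int64(306), np.int64(308)); 218 -; 219 -; 220 -; 221 -; 
d [321.3 295.9] [321.5 303.9]
281 (np.int64(315), np.int64(325)); 282 (np.int64(316), np.int64(322)); 283 (np.int64(314), np.int64(322)); 284 (np.int64(315), np.int64(318)); 285 -; 286 -; 287 -; 288 -; 289 -; 290 -; 291 -; 292 -; 293 -; 294 (np.int64(320), np.int64(321)); 295 (np.int64(319), np.int64(322));
[... 157 characters left out ...]
4(319), np.int64(323)); 301 (np.int64(319), np.int64(322)); 302 (np.int64(319), np.int64(322)); 303 -; 304 -; 305 -; 306 -; 
[320.52041771 236.02561316] [320.4887456  221.64081916]
321 236
[113, 113, 113, 113, 114, 114, 114, 113, 114, 112, 114, 116, 118, 117, 122, 137, 162, 178, 184, 180, 168, 146, 121, 111, 111, 117, 116, 114, 114, 113, 115, 115, 113, 115, 114, 114, 115, 114, 113, 115, 114]
[171, 172, 170, 166, 153, 135, 118, 112, 107, 110, 111, 124, 153, 181, 199, 208, 209, 212, 213, 212, 208, 193, 162, 130, 110, 106, 105, 105, 106, 108, 105, 106, 105, 102, 102, 109, 117, 126, 137, 147, 162, 178, 190, 191, 183, 168, 143, 123, 114, 113, 115, 115, 114, 113, 112, 110, 112, 112, 112, 113, 110]
```

Request:
{"fn": "send_rows", "kwargs": {
  "increments": [
    [[0.0045,-0.0906,0],[0,0,0]],
    [[0.0045,-0.0906,0],[0,0,0]],
    [[0.0045,-0.0906,0],[0,0,0]],
    [[0.0045,-0.0906,0],[0,0,0]],
    [[0.0045,-0.0906,0],[0,0,0]]
  ],
  "hand": 60
}}

```text
time: 8.8
position: [0.5496, -0.0559, 0.1915]
ee_rot: [179.9, -0.2, -180.0]
force: [0.2, -0.0, 0.3]
opening: 0.0599
gripper_force: 0.0
```

Request:
{"fn": "send_rows", "kwargs": {
  "increments": [
    [[0.0045,-0.0906,0],[0,0,0]],
    [[0.0045,-0.0906,0],[0,0,0]],
    [[0.0045,-0.0906,0],[0,0,0]],
    [[0.0045,-0.0906,0],[0,0,0]],
    [[0.0045,-0.0906,0],[0,0,0]]
  ]
}}

```text
time: 9.3
position: [0.5386, -0.2821, 0.1913]
ee_rot: [179.8, -0.2, 180.0]
force: [0.8, 0.3, 0.6]
opening: 0.0601
gripper_force: 0.0
```

Request:
{"fn": "send_rows", "kwargs": {
  "increments": [
    [[0,0,0],[0,0,-0.0814]],
    [[0,0,0],[0,0,-0.0814]],
    [[0,0,0],[0,0,-0.0814]],
    [[0,0,0],[0,0,-0.0814]],
    [[0,0,0],[0,0,-0.0814]]
  ]
}}

```text
time: 9.8
position: [0.5389, -0.2803, 0.1911]
ee_rot: [179.7, -0.1, -144.7]
force: [-0.6, -0.5, -1.1]
opening: 0.0602
gripper_force: 0.0
```

Request:
{"fn": "send_rows", "kwargs": {
  "increments": [
    [[0,0,0],[0,0,0]],
    [[0,0,0],[0,0,0]]
  ]
}}

```text
time: 10.0
position: [0.5393, -0.2805, 0.1923]
ee_rot: [179.8, -0.1, -145.2]
force: [0.2, -0.9, -0.4]
opening: 0.0598
gripper_force: 0.0
```

```bash
python3 - <<'E'
from h import *
go([.5397,-.2805,.2],-145)
c=shot('wrist','w6'); hsv=cv2.cvtColor(c['color'],cv2.COLOR_RGB2HSV)
m=((hsv[...,1]<50)&(hsv[...,2]>120)).astype(np.uint8); m=cv2.morphologyEx(m,cv2.MORPH_OPEN,np.ones((3,3)))
n,l,st,ce=cv2.connectedComponentsWithStats(m)
for i in range(1,n):
    if st[i,4]>300: print(st[i],ce[i].round(0))
for z,x in ((.028,-66),(.028,0),(.028,100)):
    t=np.radians(-144.7);print(x,proj(c,[.5397+x/1e3*np.cos(t),-.2805+x/1e3*np.sin(t),z]).round(1))
E
```

```text
t 10.0 pos [ 0.5393 -0.2805  0.1923] rot [ 1.7982e+02 -7.0000e-02 -1.4515e+02] F [ 0.2 -0.9 -0.4] op 0.0598 gf 0.0
dtool mm [-0.3 -0.2 -7.7] units [-0.0006 -0.0004 -0.0155]
turn units [ 0.0021 -0.0008 -0.0018]
[    0     0   167   395 38441] [ 63. 136.]
[258   0  54  18 689] [285.   7.]
[449 100  89  61 972] [491. 130.]
[ 302  103   35  199 5567] [320. 206.]
[610 112  30  33 557] [629. 123.]
[ 564  194   76  110 4398] [608. 243.]
[137 228  25  23 427] [149. 239.]
[218 289  30  55 624] [232. 316.]
[394 290  30  54 609] [409. 316.]
[ 253  317  148   95 7993] [322. 362.]
[ 578  350   62  102 2979] [615. 402.]
[ 438  404   55   66 1895] [464. 437.]
-66 [320.1 287.4]
0 [319.5 221.7]
100 [318.5 105.1]
```

```bash
cat >> h.py <<'E'
def strap(f,lab=None,z=.028,box=None,hi=120):
    c=load(f);hsv=cv2.cvtColor(c['color'],cv2.COLOR_RGB2HSV)
    m=((hsv[...,1]<50)&(hsv[...,2]>hi)).astype(np.uint8)
    return c,m
E
python3 - <<'E'
from h import *
c,m=strap('w6'); g=cv2.cvtColor(c['color'],cv2.COLOR_RGB2GRAY)
for v in list(range(100,310,12))+[300,303]:
    i=np.where(m[v,290:350])[0]+290
    if len(i): print(v,i.min(),i.max(),len(i),onz(c,(i.min()+i.max())/2,v,.028).round(4))
for v in (112,125,283,287,291): print(v,g[v,298:342].tolist())
print(g[265:310,320].tolist())
print(g[215:229,320].tolist())
E
```

```text
112 302 334 20 [ 0.4628 -0.3355  0.028 ]
124 302 334 20 [ 0.4707 -0.33    0.028 ]
136 303 334 19 [ 0.4785 -0.3241  0.028 ]
148 303 334 32 [ 0.4866 -0.3184  0.028 ]
160 303 334 32 [ 0.4949 -0.3127  0.028 ]
172 304 334 31 [ 0.5031 -0.3064  0.028 ]
184 304 335 32 [ 0.5115 -0.3001  0.028 ]
196 304 334 31 [ 0.5205 -0.2944  0.028 ]
208 305 335 31 [ 0.529  -0.2874  0.028 ]
220 305 335 31 [ 0.5381 -0.281   0.028 ]
232 305 335 31 [ 0.5475 -0.2745  0.028 ]
244 305 335 31 [ 0.5571 -0.2679  0.028 ]
256 303 342 35 [ 0.5655 -0.2591  0.028 ]
268 306 335 30 [ 0.5766 -0.2537  0.028 ]
280 307 335 29 [ 0.5866 -0.2461  0.028 ]
292 307 335 29 [ 0.5971 -0.2388  0.028 ]
300 314 326 13 [ 0.6049 -0.2346  0.028 ]
112 [95, 99, 99, 109, 158, 219, 236, 240, 240, 240, 236, 222, 174, 123, 102, 97, 97, 97, 98, 98, 98, 101, 100, 100, 99, 99, 104, 123, 178, 227, 238, 240, 240, 238, 234, 211, 150, 107, 101, 101, 101, 101, 104, 104]
125 [100, 100, 100, 103, 133, 187, 229, 239, 241, 240, 238, 231, 205, 150, 112, 100, 101, 101, 100, 103, 105, 104, 104, 105, 105, 105, 106, 122, 174, 225, 239, 241, 241, 239, 235, 216, 153,
[... 274 characters left out ...]
, 93, 95, 106, 157, 211, 226, 229, 227, 226, 225, 218, 189, 146, 124, 124, 128, 134, 138, 139, 142, 140, 142, 141, 142, 163, 203, 223, 227, 228, 228, 227, 225, 206, 154, 109, 99, 97, 98, 99]
291 [88, 90, 90, 91, 91, 92, 90, 95, 117, 164, 209, 225, 228, 227, 226, 226, 224, 216, 194, 171, 156, 152, 151, 151, 154, 159, 170, 185, 206, 220, 228, 227, 227, 228, 228, 222, 197, 153, 115, 100, 96, 97, 98, 98]
[136, 146, 188, 229, 239, 241, 241, 239, 233, 227, 227, 227, 227, 225, 215, 181, 144, 133, 134, 135, 135, 136, 138, 137, 138, 141, 151, 181, 213, 224, 226, 226, 226, 223, 206, 157, 119, 110, 109, 110, 110, 109, 106, 106, 108]
[192, 225, 232, 235, 239, 241, 242, 242, 242, 242, 242, 242, 242, 242]
```

```bash
python3 - <<'E'
from h import *
c,m=strap('w6')
P=[]
for v in list(range(108,250,3)):
    i=np.where(m[v,297:345])[0]+297; P.append(onz(c,(i.min()+i.max())/2,v,.028)[:2])
P=np.array(P); vx,vy,x0,y0=cv2.fitLine(P.astype(np.float32),cv2.DIST_HUBER,0,1e-4,1e-4).ravel()
if vx>0: vx,vy=-vx,-vy
h=onz(c,321,286.3,.028)[:2]; print('yaw',np.degrees(np.arctan2(vy,vx)),'hole',h,'off line',(h-[x0,y0])@[-vy,vx])
mid=h+.066*np.array([vx,vy]);print('mid',mid)
i=np.where(m[:150,305])[0];print('tip row',i[:3], np.linalg.norm(onz(c,306,i[0],.028)[:2]-h))
go([*mid,.018],np.degrees(np.arctan2(vy,vx)))
E
```

```text
yaw -144.23253 hole [ 0.59209543 -0.24228762] off line -7.418973392596796e-05
mid [ 0.53854331 -0.28086442]
tip row [0 1 2] 0.24336684969047492
t 10.05 pos [ 0.5395 -0.2806  0.1927] rot [ 1.7986e+02 -5.0000e-02 -1.4513e+02] F [ 0.4  0.2 -0.3] op 0.0598 gf 0.0
dtool mm [  0.8  -0.  174.7] units [ 1.600e-03 -1.000e-04  3.495e-01]
turn units [ 0.0016 -0.0006 -0.0104]
```

Request:
{"fn": "send_rows", "kwargs": {
  "increments": [
    [[0.001,0,0.09],[0,0,-0.01]],
    [[0,0,0.09],[0,0,0]],
    [[0,0,0.09],[0,0,0]],
    [[0,0,0.05],[0,0,0]],
    [[0,0,0.026],[0,0,0]]
  ],
  "grip_force": 80
}}

```text
time: 10.55
position: [0.5375, -0.2798, 0.0173]
ee_rot: [179.7, -0.1, -144.2]
force: [-0.7, -0.8, 0.1]
opening: 0.0597
gripper_force: 0.0
```

Request:
{"fn": "send_rows", "kwargs": {
  "increments": [
    [[0,0,0],[0,0,0]],
    [[0,0,0],[0,0,0]]
  ]
}}

```text
time: 10.75
position: [0.5407, -0.282, 0.0227]
ee_rot: [-179.9, 0.0, -144.2]
force: [0.1, 0.3, 0.5]
opening: 0.0601
gripper_force: 0.0
```

Request:
{"fn": "send_rows", "kwargs": {
  "increments": [
    [[0,0,0],[0,0,0]],
    [[0,0,0],[0,0,0]],
    [[0,0,0],[0,0,0]],
    [[0,0,0],[0,0,0]],
    [[0,0,0],[0,0,0]]
  ],
  "hand": 5
}}

```text
time: 11.25
position: [0.5409, -0.282, 0.0236]
ee_rot: [-179.8, 0.1, -144.1]
force: [-2.1, 1.1, 6.4]
opening: 0.0241
gripper_force: 80.1
```

Request:
{"fn": "send_rows", "kwargs": {
  "increments": [
    [[0,0,0],[0,0,0]],
    [[0,0,0],[0,0,0]],
    [[0,0,-0.02],[0,0,0]],
    [[0,0,-0.04],[0,0,0]]
  ]
}}

```text
time: 11.65
position: [0.538, -0.2802, 0.0498]
ee_rot: [179.8, -0.1, -144.2]
force: [0.6, 0.5, -1.7]
opening: 0.024
gripper_force: 79.0
```

Request:
{"fn": "send_rows", "kwargs": {
  "increments": [
    [[0,0,-0.06],[0,0,0]],
    [[0,0,-0.06],[0,0,0]],
    [[0,0,-0.06],[0,0,0]],
    [[0,0,-0.06],[0,0,0]],
    [[0,0,0],[0,0,0]]
  ]
}}

```text
time: 12.15
position: [0.5421, -0.283, 0.1775]
ee_rot: [-179.4, 0.2, -144.2]
force: [1.6, -0.6, -0.5]
opening: 0.0241
gripper_force: 79.1
```

Request:
{"fn": "send_rows", "kwargs": {
  "increments": [
    [[0,0,0],[0,0,0.0768]],
    [[0,0,0],[0,0,0.0768]],
    [[0,0,0],[0,0,0.0768]],
    [[0,0,0],[0,0,0.0768]],
    [[0,0,0],[0,0,0.0768]]
  ]
}}

```text
time: 12.65
position: [0.5387, -0.2807, 0.1691]
ee_rot: [179.9, -0.1, -177.4]
force: [1.1, -0.4, -2.5]
opening: 0.024
gripper_force: 79.0
```

Request:
{"fn": "send_rows", "kwargs": {
  "increments": [
    [[0.0022,0.045,0],[0,0,0]],
    [[0.0045,0.0903,0],[0,0,0]],
    [[0.0045,0.0903,0],[0,0,0]],
    [[0.0045,0.0903,0],[0,0,0]],
    [[0.0045,0.0903,0],[0,0,0]]
  ]
}}

```text
time: 13.15
position: [0.5179, -0.0763, 0.1698]
ee_rot: [179.9, -0.1, -177.1]
force: [1.0, 0.7, -1.4]
opening: 0.024
gripper_force: 79.1
```

Request:
{"fn": "send_rows", "kwargs": {
  "increments": [
    [[0.0045,0.0903,0],[0,0,0]],
    [[0.0045,0.0903,0],[0,0,0]],
    [[0.0045,0.0903,0],[0,0,0]],
    [[0.0045,0.0903,0],[0,0,0]],
    [[0.0045,0.0903,0],[0,0,0]]
  ]
}}

```text
time: 13.65
position: [0.4951, 0.1482, 0.17]
ee_rot: [180.0, -0.1, -177.0]
force: [0.0, -0.3, -2.4]
opening: 0.0239
gripper_force: 79.1
```

Request:
{"fn": "send_rows", "kwargs": {
  "increments": [
    [[0.0022,0.045,0],[0,0,0]],
    [[0,0,0],[0,0,0]],
    [[0,0,0],[0,0,0]],
    [[0,0,0],[0,0,0]]
  ]
}}

```text
time: 14.05
position: [0.4943, 0.1677, 0.1706]
ee_rot: [-180.0, -0.1, -177.2]
force: [-0.3, 0.4, -1.6]
opening: 0.0238
gripper_force: 79.3
```

```bash
python3 - <<'E'
from h import *
go([.4944,.1693,.17],-177.2)
for i in range(3):
  c=shot('wrist','w7');a=shot('scene','s7');b=shot('side','d7'); print(sensors.sense()['position'].round(4),np.array(c['origin']).round(4))
print(a['origin'],load('scene0')['origin'])
H=np.array([.5603,.1725]);t=np.radians(-177.2);d=np.array([np.cos(t),np.sin(t)])
z=.151+.028
for n,cc in (('s',a),('d',b),('w',c)): print(n,'hole',proj(cc,[*H,z]),'tip',proj(cc,[*(H+.166*d),z]),'pin',proj(cc,[*H,.089]),'stud',proj(cc,[*(H+.15*d),.086]))
E
```

```text
t 14.05 pos [0.4943 0.1677 0.1706] rot [-1.7997e+02 -7.0000e-02 -1.7716e+02] F [-0.3  0.4 -1.6] op 0.0238 gf 79.27932143211365
dtool mm [-0.2  1.6  0.6] units [-0.0003  0.0031  0.0012]
turn units [-0.0003 -0.0008  0.0004]
[0.4949 0.1674 0.1711] [0.4169 0.1642 0.2996]
[0.495  0.1677 0.1713] [0.4173 0.1639 0.3001]
[0.495  0.1681 0.1713] [0.4174 0.1642 0.3003]
[-0.2434352  -0.77893201  0.8694483 ] [-0.2434352  -0.77893201  0.8694483 ]
s hole [307.37071189 175.27196063] tip [255.20883057 198.46774682] pin [307.23918617 205.78944626] stud [262.27340661 228.73938909]
d hole [320.79421299 275.35531924] tip [394.71986398 262.59009386] pin [321.26948846 295.87643154] stud [383.50193971 285.43530928]
w hole [323.30583824 440.86168618] tip [324.6200981  61.4803347] pin [322.37304346 335.38457354] stud [322.75650739 120.77855341]
```

```bash
python3 - <<'E'
from h import *
c,m=strap('w7',hi=150); g=cv2.cvtColor(c['color'],cv2.COLOR_RGB2GRAY)
def runs(r,o):
    d=np.flatnonzero(np.diff(np.r_[0,r.astype(int),0])); return [(int(a+o),int(b+o-1)) for a,b in zip(d[::2],d[1::2]) if b-a>2]
for v in range(50,300,10): print(v,runs(m[v,270:380],270))
print('w col', g[40:75,308].tolist(), g[40:75,340].tolist())
for f,q in (('s7',(255,307,170,215)),('d7',(310,402,255,290))):
    a,m=strap(f,hi=140); u0,u1,v0,v1=q
    print(f)
    for v in range(v0,v1,2): print(v,runs(m[v,u0-12:u1+12],u0-12))
E
```

```text
50 []
60 []
70 [(282, 299), (339, 356)]
80 [(278, 299), (303, 367)]
90 [(277, 280), (282, 300), (303, 336), (338, 355), (365, 367)]
100 [(278, 300), (338, 366)]
110 [(278, 300), (315, 330), (338, 366)]
120 [(278, 300), (310, 316), (319, 326), (329, 335), (338, 366)]
130 [(278, 300), (314, 331), (338, 365)]
140 [(279, 301), (338, 365)]
150 [(279, 301), (304, 365)]
160 [(279, 364)]
170 [(280, 364)]
180 [(280, 363)]
190 [(280, 363)]
200 [(281, 363)]
210 [(281, 355)]
220 [(281, 354)]
230 [(281, 362)]
240 [(282, 361)]
250 [(282, 361)]
260 [(282, 360)]
270 [(282, 360)]
280 [(283, 359)]
290 [(290, 351)]
w col [81, 81, 81, 81, 80, 81, 80, 79, 78, 76, 76, 76, 77, 74, 76, 77, 76, 77, 77, 79, 80, 80, 80, 79, 82, 80, 80, 79, 79, 76, 77, 79, 77, 81, 81] [86, 86, 87, 86, 88, 86, 85, 85, 85, 83, 84, 83, 84, 83, 85, 83, 87, 87, 90, 91, 93, 92, 98, 116, 150, 179, 196, 204, 207, 209, 209, 210, 208, 209, 210]
s7
170 []
172 []
174 [(307, 309)]
176 []
178 [(305, 311), (316, 318)]
180 [(302, 306), (313, 318)]
182 [(298, 303)]
184 [(283, 287)]
186 [(279, 282)]
188 [(274, 287)]
190 [(270, 285), (302, 304)]
192 [(265, 281), (296, 299), (305, 307)]
194 [(260, 277), (295, 301), (307, 309)]
196 [(256, 259), (267, 273), (282, 294), (298, 310)]
198 [(253, 255), (264, 267), (291, 310)]
200 [(259, 263), (293, 310)]
202 [(294, 307)]
204 [(294, 300)]
206 []
208 []
210 []
212 []
214 []
d7
255 [(366, 368), (374, 391), (410, 413)]
257 [(366, 369), (375, 392), (411, 413)]
259 [(367, 369), (376, 392)]
261 [(367, 370), (374, 393)]
263 [(354, 357), (362, 394)]
265 [(355, 357), (361, 394)]
267 [(338, 344), (355, 395)]
269 [(327, 345), (355, 395)]
271 [(316, 346), (356, 359), (363, 395)]
273 [(314, 346), (356, 360), (364, 390)]
275 [(313, 318), (322, 346), (365, 369), (372, 379)]
277 [(314, 345)]
279 [(314, 345)]
281 [(316, 324), (327, 334)]
283 [(318, 322), (327, 330)]
285 []
287 [(387, 389)]
289 [(369, 374), (378, 380), (384, 386), (388, 390)]
```

```bash
python3 - <<'E'
from h import *
c=load('w7'); g=cv2.cvtColor(c['color'],cv2.COLOR_RGB2GRAY)
for v in (75,100,140,165,200,235,255,275): print(v,g[v,270:310].tolist(),'|',g[v,332:372].tolist())
print('stud rows');print([g[v,305:338].tolist() for v in (118,122)]); print(g[95:150,322].tolist(), g[95:150,306].tolist(),g[60:100,290].tolist())
E
```

```text
75 [79, 81, 80, 81, 79, 82, 81, 83, 83, 84, 89, 112, 157, 195, 216, 221, 223, 224, 224, 225, 224, 223, 224, 224, 223, 221, 217, 208, 193, 168, 135, 107, 90, 83, 80, 79, 79, 81, 82, 84] | [76, 77, 77, 79, 89, 110, 144, 184, 211, 220, 222, 223, 224, 225, 225, 224, 224, 224, 223, 223, 221, 216, 203, 184, 150, 114, 96, 91, 88, 88, 88, 87, 85, 83, 82, 82, 83, 82, 83, 85]
100 [86, 87, 86, 89, 86, 98, 122, 144, 157, 161, 162, 162, 166, 189, 211, 220, 223, 224, 226, 225, 226, 225, 225, 225, 225, 224, 221, 215, 204, 184, 155, 123, 105, 105, 106, 107, 109, 108, 109, 107] | [108, 110, 110, 112, 114, 125, 154, 189, 214, 221, 224, 225, 225, 226, 225, 225, 225, 225, 224, 222, 220, 212, 196, 175, 162, 162, 166, 165, 166, 166, 166, 166, 167, 164, 158, 141, 118, 95, 85, 83]
140 [87, 86, 85, 85, 84, 85, 89, 112, 136, 154, 161, 163, 163, 163, 177, 203, 219, 224, 227, 227, 228, 228, 227, 226, 227, 226, 225, 223, 216, 203, 182, 149, 120, 118, 129, 137, 139, 140, 139, 140] | [133, 133, 131, 130, 127, 137, 172, 208, 220, 225, 226, 228, 227, 228, 227, 227, 226, 225, 225, 223, 217, 203, 181, 164, 166, 168, 1
[... 2416 characters left out ...]
110, 109, 116, 140, 172, 194, 201, 196, 179, 156, 149, 164, 188, 203, 206, 206, 208, 199, 177, 142, 117, 107, 129, 167, 195, 203, 205, 205, 202, 182, 145, 118, 108, 103, 95, 105, 130, 154, 162, 164, 165, 165, 165, 165, 166, 167] [149, 125, 107, 103, 107, 109, 109, 110, 109, 110, 110, 110, 112, 112, 111, 111, 110, 112, 111, 110, 110, 111, 112, 111, 111, 111, 112, 111, 109, 110, 111, 110, 110, 109, 110, 108, 109, 109, 108, 109, 105, 103, 95, 93, 111, 139, 157, 162, 164, 165, 165, 163, 165, 164, 164] [75, 80, 89, 127, 175, 210, 220, 222, 223, 224, 224, 225, 224, 225, 225, 224, 224, 225, 224, 225, 224, 225, 226, 225, 224, 225, 225, 225, 224, 225, 225, 225, 226, 226, 226, 226, 226, 225, 225, 226]
```

```bash
python3 - <<'E'
from h import *
c=load('w7'); t=np.radians(-177.2);d=np.array([np.cos(t),np.sin(t)])
for z in (.172,.176,.180):
    T=onz(c,319,63.7,z); B=onz(c,320,275,z);C=onz(c,319,142,z); print(z,'tip',T.round(4),'slot end',C.round(4),'b',B.round(4),'hole from tip',(T[:2]-.166*d).round(4), np.linalg.norm((T-C)[:2]))
    l,r=onz(c,283.2,100,z),onz(c,354.3,100,z); print('  width100',np.linalg.norm(l-r), np.linalg.norm(onz(c,289.7,275,z)-onz(c,350.2,275,z)))
print('stud',onz(c,322.3,118.5,.086),'x expected',)
for f,f0,q in (('s7','scene0',(307,175)),('d7','side0',(321,275)),('d7','side0',(394,263)),('s7','scene0',(255,198))):
    a=load(f);g=cv2.cvtColor(a['color'],cv2.COLOR_RGB2GRAY);u,v=q
    print(f,q)
    for r in range(v-8,v+12): print(r,' '.join('%3d'%k for k in g[r,u-14:u+15]))
E
```

```text
0.172 tip [0.394  0.1625 0.172 ] slot end [0.4209 0.1637 0.172 ] b [0.4747 0.1667 0.172 ] hole from tip [0.5598 0.1706] 0.026926396173899504
  width100 0.02568838648177224 0.02541848262864366
0.176 tip [0.3947 0.1625 0.176 ] slot end [0.4208 0.1638 0.176 ] b [0.4729 0.1666 0.176 ] hole from tip [0.5605 0.1706] 0.026086689900838216
  width100 0.024887287844797025 0.024625801009569057
0.18 tip [0.3955 0.1626 0.18  ] slot end [0.4207 0.1638 0.18  ] b [0.4711 0.1666 0.18  ] hole from tip [0.5613 0.1707] 0.025246983627777043
  width100 0.02408618920782178 0.023833119390494484
stud [0.40915919 0.16482633 0.086     ] x expected
s7 (307, 175)
167  25  31  38  39  66  53  23  30  23  35  34  42  58  53  37  26  41  53  58  57  61  60  59  59  60  62  67  66  66
168  37  39  39  37  52  37  24  29  25  28  30  33  37  43  27  25  52  60  62  60  60  58  58  58  60  63  62  60  62
169  36  33  34  28  30  29  24  26  26  23  20  31  37  36  24  38  57  60  59  62  60  57  59  56  58  60  57  58  57
170  29  27  29  29  28  25  25  26  22  21  27  39  40  28  22  51  59  60  60  60  58  57  57  
[... 8484 characters left out ...]
  65  65  64  62  62  59  59  55  57  60  56 103  70  93 121 116 115 115 119  85  71  67  60  55  57
205 157 178 109  65  61  67  60  62  61  63  62  60  58  57  57  70  64  98 121 118 105  78  72  63  59  58  58  55  55
206 102 182 111  65  67  65  65  63  59  63  64  62  58  60  62  57  57  61  91  73  67  60  59  58  58  57  60  57  58
207  67  87 124  79  64  64  66  63  61  63  64  60  58  57  56  59  57  58  60  57  56  59  58  58  58  58  57  59  60
208  62  59  76 122  79  64  67  66  65  63  60  62  58  59  60  58  56  55  57  57  56  57  57  58  60  60  58  57  59
209  61  61  60  74  66  65  63  61  60  59  61  61  56  61  60  58  56  56  58  58  57  56  60  60  59  59  56  59  59
```

```bash
python3 - <<'E'
from h import *
a=load('s7');b=load('d7')
h=tri((a,307.6,176.3),(b,320.1,275.8)); print('hole top',h)
for z in (.176,.18): print(onz(a,307.6,176.3,z),onz(b,320.1,275.8,z),'tip s',onz(a,256.3,199.2,z))
a=load('s5');b=load('d5'); print('pin top',tri((a,307,205.5),(b,320.6,295.0)),onz(a,307,205.5,.089),onz(b,320.6,295,.089))
E
```

```text
hole top [0.56129665 0.17197534 0.17612521]
[0.56084207 0.17223409 0.176     ] [0.56171878 0.17153969 0.176     ] tip s [0.39730854 0.16421629 0.176     ]
[0.55620278 0.1667475  0.18      ] [0.56201735 0.17401122 0.18      ] tip s [0.39361256 0.15877595 0.18      ]
pin top [0.56051991 0.17171921 0.09059738] [0.56073017 0.17397805 0.089     ] [0.56150626 0.16996019 0.089     ]
```

Request:
{"fn": "send_rows", "kwargs": {
  "increments": [
    [[0.0014,0.002,0.04],[0,0,0]],
    [[0,0,0.04],[0,0,0]],
    [[0,0,0.02],[0,0,0]],
    [[0,0,0],[0,0,0]],
    [[0,0,0],[0,0,0]]
  ]
}}

```text
time: 15.0
position: [0.4945, 0.1694, 0.1218]
ee_rot: [180.0, 0.0, -177.2]
force: [0.5, -0.3, -1.4]
opening: 0.0242
gripper_force: 79.2
```

```bash
python3 - <<'E'
from h import *
go([.4941,.169,.12],-177.2)
c=shot('wrist','w8');a=shot('scene','s8');b=shot('side','d8')
H=[.5605,.1722]
for n,cc,k in (('s',a,1),('d',b,1)):
    u,v=map(int,proj(cc,[*H,.124]).round()); g=cv2.cvtColor(cc['color'],cv2.COLOR_RGB2GRAY); print(n,u,v,'pin',proj(cc,[*H,.089]))
    for r in range(v-7,v+20): print(r,' '.join('%3d'%x for x in g[r,u-10:u+11]))
g=cv2.cvtColor(c['color'],cv2.COLOR_RGB2GRAY)
print(proj(c,[.411,.1655,.086]))
for v in (75,90,140,165,200,235,275): print(v,g[v,275:300].tolist(),'|',g[v,340:368].tolist())
for r in range(80,150,4): print(r,' '.join('%3d'%x for x in g[r,296:346:2]))
E
```

```text
t 15.0 pos [0.4945 0.1694 0.1218] rot [ 1.8000e+02  3.0000e-02 -1.7715e+02] F [ 0.5 -0.3 -1.4] op 0.0242 gf 79.23049807548523
dtool mm [ 0.4 -0.3  1.8] units [ 0.0008 -0.0007  0.0036]
turn units [0.     0.0003 0.0005]
s 307 194 pin [307.37242232 205.81087231]
187  36  29  24  25  21  29  22  40  38  31  23  52  58  89  71  60  54  60  64  58  55
188  26  27  25  29  26  23  28  36  34  21  32  41  50  63  59  58  53  55  57  59  55
189  23  26  25  26  23  24  38  40  24  22  34  40  52  55  52  54  56  55  59  58  57
190  25  24  27  22  24  35  45  41  26  74 110 101  78  61  54  54  56  56  57  59  57
191  29  25  27  25  20  30  28  26  43 135 155 154 152 149 115  71  57  60  62  66  70
192  24  25  26  24  23  21  23  19  71 114 125 125 142 155 155 120  79  63  59  61  63
193  22  24  25  21  19  23  20  29  95 114 117 112 125 150 160 121  76  60  62  65  69
194  24  25  21  28  24  22  25  97 130 130 131 125 145 159 161 112  70  61  64  67  68
195  23  21  31  40  35  25  46 112 152 156 156 159 162 155 129  93  68  63  63  64  66
196  25  22  37  33  29  25 118 166 172 150 128 
[... 7057 characters left out ...]
 202 202 199 165 116 103  99  98 106 157 197 201 202 179 121 164 217 225 227
128 223 211 172 111 106 124 180 201 201 203 202 199 194 198 203 204 204 201 182 128 113 166 218 225 226
132 224 214 175 112 106 108 111 134 182 200 204 204 205 204 203 200 184 134 108 108 116 168 218 225 226
136 224 215 179 115 105 111 111 110 110 110 113 123 132 123 116 111 108 107 109 110 116 169 220 225 226
140 224 215 182 115  93  95  94  93  94  96  98  97  98  98  97  96  96  96 100 100 111 168 219 226 226
144 224 216 183 122 143 157 159 158 157 157 155 156 154 154 154 156 156 156 157 157 142 173 219 226 227
148 225 217 183 122 150 163 164 165 165 166 165 162 162 163 163 163 166 166 167 165 150 177 220 227 228
```

```bash
python3 - <<'E'
from h import *
a=load('s8');b=load('d8')
h=tri((a,307.45,192.8),(b,320.7,287.6)); print('hole top',h)
# bore centre by the same side rows (bore visible below the strap)
print(onz(b,321,302.5,.048)); 
for u in (307.2,307.5): print(onz(a,u,208,.085))
print(proj(a,[h[0],h[1],.085]),proj(b,[h[0],h[1],.05]))
E
```

```text
hole top [0.56116301 0.17284926 0.12765608]
[0.56070554 0.16749959 0.048     ]
[0.55739807 0.16918305 0.085     ]
[0.5579994  0.16868808 0.085     ]
[307.40081475 206.92645005] [321.11968853 304.07464577]
```

Request:
{"fn": "send_rows", "kwargs": {
  "increments": [
    [[0.001,0,0.01],[0,0,0]],
    [[0,0,0.01],[0,0,0]],
    [[0,0,0.01],[0,0,0]],
    [[0,0,0],[0,0,0]]
  ]
}}

```text
time: 15.55
position: [0.4928, 0.1691, 0.105]
ee_rot: [-180.0, -0.1, -177.2]
force: [0.6, -0.2, -2.1]
opening: 0.0241
gripper_force: 79.2
```

Request:
{"fn": "send_rows", "kwargs": {
  "increments": [
    [[0,0,0.008],[0,0,0]],
    [[0,0,0.008],[0,0,0]],
    [[0,0,0.008],[0,0,0]],
    [[0,0,0],[0,0,0]]
  ]
}}

```text
time: 15.95
position: [0.4931, 0.1692, 0.0934]
ee_rot: [-180.0, -0.1, -177.2]
force: [0.3, -0.4, -2.9]
opening: 0.0241
gripper_force: 79.3
```

Request:
{"fn": "send_rows", "kwargs": {
  "increments": [
    [[0,0,0.008],[0,0,0]],
    [[0,0,0.008],[0,0,0]],
    [[0,0,0.01],[0,0,0]],
    [[0,0,0],[0,0,0]],
    [[0,0,0],[0,0,0]]
  ]
}}

```text
time: 16.45
position: [0.4935, 0.1693, 0.081]
ee_rot: [-180.0, -0.0, -177.2]
force: [-0.0, -0.9, -1.8]
opening: 0.024
gripper_force: 79.3
```

```bash
python3 - <<'E'
from h import *
go([.4931,.1692,.075],-177.2)
c=shot('wrist','w9');a=shot('scene','s9');b=shot('side','d9')
H=[.5605,.1725]
for n,cc in (('s',a),('d',b)):
    g=cv2.cvtColor(cc['color'],cv2.COLOR_RGB2GRAY)
    u,v=map(int,proj(cc,[*H,.087]).round()); print(n,u,v)
    for z in (.048,.053,.060,.081,.088,.089): print(z,proj(cc,[*H,z]).round(1),end=' ')
    print()
    for r in range(v-9,v+26 if n=='s' else v+14): print(r,' '.join('%3d'%x for x in g[r,u-11:u+12]))
E
```

```text
t 16.45 pos [0.4935 0.1693 0.081 ] rot [-1.8000e+02 -3.0000e-02 -1.7715e+02] F [-0.  -0.9 -1.8] op 0.024 gf 79.27985429763794
dtool mm [ 0.4 -0.   6. ] units [ 0.0007 -0.0001  0.0121]
turn units [-0.     -0.0003  0.0006]
s 307 206
0.048 [307.2 218.9] 0.053 [307.2 217.4] 0.06 [307.3 215.1] 0.081 [307.3 208.4] 0.088 [307.3 206.1] 0.089 [307.3 205.8] 
197  22  37  46  52  52  69  86  86  90  72  50  43 123 167 163 106  61  61  62  60  65  64  64
198  25  42  47  49  47  47  69  85  89  85  66  45  52 144 157 103  63  62  60  63  65  64  62
199  38  42  39  36  39  44  49  66  78  81  61  39  47 140 155 105  67  63  62  64  61  61  61
200  47  79  53  26  25  37  40  52  69  63  47  28 100 148 153 101  64  60  64  60  60  59  58
201  46  57  37  24  30  33  34  32  47  46  33  45 134 157 148  98  61  57  59  60  63  62  61
202  37  28  28  25  27  26  24  31  39  38  25  91 112  98  86  70  58  58  58  62  57  62  59
203  27  25  23  25  25  24  20  36  41  31  30  66  70  61  59  59  58  58  58  58  59  59  59
204  23  26  23  21  25  20  32  40  34  22  98 118 122  94  64  59  59  59  
[... 4248 characters left out ...]
 136 139 149 144 145 152 173
303 120 113 129 131 130 133 130 129 133 142 144 148 147 142 135 131 131 139 140 129 127 147 186
304 129 127 128 130 136 165 155 136 133 135 134 137 137 135 133 129 135 155 152 152 143 163 190
305 124 128 131 131 140 186 191 158 137 135 138 137 139 137 135 140 158 174 181 179 170 189 197
306 129 125 130 133 135 166 207 198 166 150 143 143 140 142 159 181 181 165 192 198 197 201 200
307 126 128 130 133 131 139 199 222 208 193 176 177 174 184 204 219 171 161 192 200 199 201 198
308 130 127 126 128 132 135 155 194 217 225 221 222 217 222 212 188 142 153 191 199 203 203 201
309 126 124 118 121 123 131 137 156 181 197 210 215 205 191 158 137 127 156 192 201 200 201 198
```

Request:
{"fn": "send_rows", "kwargs": {
  "increments": [
    [[0,0,0.005],[0,0,0]],
    [[0,0,0.004],[0,0,0]],
    [[0,0,0],[0,0,0]],
    [[0,0,0],[0,0,0]],
    [[0,0,0],[0,0,0]]
  ]
}}

```text
time: 17.1
position: [0.4937, 0.1693, 0.0768]
ee_rot: [180.0, 0.0, -177.2]
force: [0.6, -0.0, -2.3]
opening: 0.0235
gripper_force: 79.3
```

```bash
python3 - <<'E'
from h import *
go([.4931,.1692,.0765],-177.2)
c=shot('wrist','wa');a=shot('scene','sa');b=shot('side','da')
H=[.5605,.1725]
g=cv2.cvtColor(b['color'],cv2.COLOR_RGB2GRAY);
for z in (.076,.081,.086): print(z,proj(b,[*H,z]),proj(a,[*H,z]))
for r in range(292,304): print(r,' '.join('%3d'%x for x in g[r,310:333]))
g=cv2.cvtColor(a['color'],cv2.COLOR_RGB2GRAY);
for r in range(202,225): print(r,' '.join('%3d'%x for x in g[r,299:319]))
g=cv2.cvtColor(c['color'],cv2.COLOR_RGB2GRAY); print('stud exp',proj(c,[.411,.1655,.086]))
for r in range(60,160,7): print(r,' '.join('%3d'%x for x in g[r,280:360:2]))
go([0,0,0])
E
```

```text
t 17.1 pos [0.4937 0.1693 0.0768] rot [ 1.8000e+02  1.0000e-02 -1.7715e+02] F [ 0.6 -0.  -2.3] op 0.0235 gf 79.28372740745544
dtool mm [ 0.6 -0.1  0.3] units [ 0.0011 -0.0001  0.0007]
turn units [0.     0.0001 0.0006]
0.076 [321.24843493 298.61585953] [307.27905562 209.98832757]
0.081 [321.2239022  297.57310465] [307.28637378 208.36859217]
0.086 [321.19918263 296.52220477] [307.29370215 206.74233702]
292  94  93  99  96  98  96 100 100 128 150 163 169 167 150 135 149 187 197 209 239 248 249 249
293  97  94  95  98  97  96 104 133 187 217 231 233 232 219 202 218 231 242 246 248 250 250 250
294  95  94  94  99  95 103 141 189 228 234 235 232 230 233 232 229 224 247 250 249 246 243 249
295  95  93  92  95 100 123 199 229 234 226 228 224 199 222 233 233 231 248 250 247 218 195 243
296  93  96  95  97 103 151 223 234 228 187 198 207 170 183 222 234 237 246 249 244 207 185 238
297  97  97  99 100 111 174 227 232 218 156 156 166 150 141 200 233 236 240 248 249 240 233 246
298 108 107 111 114 126 192 229 234 217 148 134 144 134 136 211 234 238 233 247 248 248 248 250
299 124 123 128 130 140 
[... 4369 characters left out ...]
3 202 163  98 129
144 148 148 158 206 215 216 215 215 213 202 169 107  88  84  85  85  87  87  88  92  89  89  88  88  87  90  90  92 103 158 208 215 216 216 214 214 199 158 126 151
151 150 150 161 204 215 217 216 214 213 203 170 115 139 153 154 153 152 151 152 151 152 152 151 152 152 153 153 153 138 164 209 214 217 216 215 212 200 166 148 154
158 153 153 161 198 214 216 215 215 214 203 173 119 129 137 138 136 136 137 135 136 135 134 132 132 131 131 130 131 128 165 209 215 216 215 212 211 196 163 149 153
t 17.25 pos [0.4937 0.1693 0.0769] rot [ 1.8000e+02  1.0000e-02 -1.7715e+02] F [-0.7  0.5 -2.9] op 0.0242 gf 79.27858471870422
dtool mm [ 501.5 -144.6   76.8] units [ 1.0031 -0.2891  0.1536]
```

```bash
python3 -c "
from h import *
print(workorder.job_done())"
```

```text
the job is handed in; nothing more can be done
None
```

The job is handed in: the hinge pin stands fully down in the clamp's bore, and the arm is still holding the strap level over it with the stud up through the slot and a knuckle gap of about 5 mm (4 to 6 mm by my measurements); hand-in returned no verdict.

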